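Index the vial changer by one turn of its hand wheel

TASK

Bring the next vial (red cap) in front of the reading head of the hand-driven vial changer: push the red latch knob outward (toward the changer's front) until the lever's nose is fully out of the notch, push the hand wheel round by its upright orange handle through exactly one turn clockwise (seen from above), then push the latch knob back until the nose is fully home in the notch again. Only push with the fingertips or the outside of the fingers: do not grip the handle or the latch knob, and leave the small bottle, the cup, the loose vial and the stopper beside the changer where they stand.

Things in the scene. Friction and masses are not known exactly. Their poses are not given: they have to be found in the camera images.
- changer: Vial changer, a grey casting fixed on the desk. Origin: on the hand wheel's vertical axis at desk height, z up; at yaw 0 its front (-x) faces the robot. In its frame (mm): wheel axis (0, 0); carousel axis (35, -170); black reading head at (35, -286), 95 high; latch lever pivot (-40, -55).
- carousel (a joint): Turn of the aluminium vial carousel (170 mm across, vial tops 90 mm above the desk) in rad, clockwise from above. It is geared to the wheel: one clockwise turn of the wheel carries it clockwise by one of its 8 places (0.785).
- wheel_axis (a point): Fixed point on the hand wheel's axis, 108 mm above the desk, level with the middle of the orange handle. The wheel is black with three spokes; its rim measures 114 mm over the outside and 13 mm thick; tops of rim and hub 81 and 84 mm above the desk.
- handle_mid (a point): Middle of the upright orange handle on the wheel's rim, 50 mm from the axis, 108 mm above the desk; moves with the wheel. The handle is firm on the wheel, round, 22 mm thick (18 at its foot), from 82 to 133 mm above the desk. With the wheel at 0 it stands at (-41, -29) mm in the changer's frame.
- wheel (a joint): Turn of the hand wheel in rad: 0 at the start, grows clockwise seen from above and counts on past one turn (6.283). The latch holds it near 0 (play about 0.08 either way) until the lever is swung out. Stiff: it stays where it is left; about 1.5 N at the handle turns it.
- index_disc: Steel disc under the wheel and turning with it, 80 mm across, 40 to 52 mm above the desk, origin on the wheel's axis at desk height. It has one notch 18 mm wide, toward the changer's front (-x) with the wheel at 0. The latch's round brass nose, 12 mm wide, enters it only when the wheel is within about 0.15 rad of a whole turn, and then centres it.
- latch (a joint): Swing of the latch lever in rad: 0 = nose fully in the notch (locked, as at the start), 0.30 = fully out, at its stop; the wheel is free from about 0.22. It opens counter-clockwise from above about its pivot, the knob moving 43 mm, mostly toward the changer's front (-x). Stiff: it stays where it is left; about 1 N at the knob moves it.
- latch_knob_mid (a point): On the axis of the upright red knob at the end of the latch lever, 100 mm above the desk, 142 mm from the pivot; moves with the lever. The knob is round, 19 mm thick at this height (12 lower down), from 50 to 117 mm above the desk, over the flat lever. With the latch at 0 it stands at (-65, 85) mm in the changer's frame.
- handle: The orange handle itself (see handle_mid); origin at its foot; x points away from the wheel's axis, y to the side from which it is pushed clockwise.
- latch_knob: The red latch knob itself (see latch_knob_mid); origin at its foot, 50 mm above the desk.
- read_point (a point): Fixed point before the lens of the reading head, 60 mm from the carousel's axis, where the axis of the vial to be read must stand.
- next_vial (a point): Point on the axis of the carousel's only red-capped vial, which must come to the reading head; at the start it stands one place short of it.
- reagent_bottle: Loose bystander: small white bottle with a red cap, 48 mm across, 124 mm high, standing behind the wheel. Origin: centre of its underside.
- sample_cup: Loose bystander: small clear cup, 50 mm across, 45 mm high, left of the wheel. Origin: centre of its underside.
- spare_vial: Loose bystander: vial with a white cap, 28 mm across, 58 mm high, standing on the desk in front of the changer. Origin: centre of its underside.
- rubber_stopper: Loose bystander: red-brown rubber stopper, 22 mm across, 20 mm high, in front of the changer. Origin: centre of its underside.

How it is judged:
By the outcome, as a careful person would: the job done as asked, in the order asked, and still so for the second after the job is handed in, with the robot touching nothing.
It also fails if it takes over 70 s, if anything falls off the work surface, if the arm or the gripper's body presses on something with over 40 N, if the wrist force passes 120 N, or if a joint passes its speed limit or range.

ROBOT

A 6-joint arm with a two-finger parallel gripper is mounted at the origin on a cart in front of the work surface, level with it; the furniture and walls round the work are solid. World frame = base frame: x ahead of the robot, y to its left, z up, the work surface at z = 0. Lengths are in m, angles in rad, forces in N, time in s.
With the tool pointing down it reaches from about 0.25 to 0.775 m from the base axis. Payload 4 kg.
Tool frame: the origin (TCP) lies on the centre line of the jaws, within the pads' length; the fingertips stand 14 mm ahead of it and the grasp point (between the pads) lies 5 mm behind it (robot.tcp_to_tips is the distance from the TCP to the fingertips, in m); z points along the fingers, y is the line along which they close (so a half turn about z gives the same grasp; the last joint's range is limited). The gripper opens to 94 mm and grips with 3 to 60 N. Pads are 16 mm wide; open, the fingers measure 119 mm over their backs; the gripper's body (75 mm by 177 mm) begins 78 mm behind the grasp point.
Start: joints at [-1.319, 0.087, 1.371, -0, 1.684, -0.103], TCP at [0.191, -0.516, 0.22] pointing down, gripper open.
Joint ranges: [-3.1, 3.1], [-0.76, 2.03], [0.27, 2.55], [-1.08, 4.22], [0.17, 2.65], [-2.57, 2.57]. Speed limits (rad/s): [2.79, 2.79, 3.14, 3.14, 3.14, 3.14].

INTERFACE

Orientations are given as [roll, pitch, yaw] about the fixed x, y, z axes, in that order (R = Rz(yaw) Ry(pitch) Rx(roll)).
In Python, from bench import robot gives the robot as it stands.
- The arm moves only by the tool carry_out, never from a script. Its argument "increments" is a list of rows, each a list of 3 entries, a list of its own where there are three numbers: the closure in counts, from 0 (fully open) to 255 (shut), then the shift along the tool's x, y, z in mm, then the turn about the tool's z in degrees. In form: [[fingers, [dx, dy, dz], twist], ...]. A call has 1 to 8 rows; each row shifts and turns the commanded pose from where the row before left it, along the tool's axes as they then stand; what a row does not reach is not made up. A row lasts 1/10 s, in which the tool goes at most 50 mm and 8.59 degrees, less where a joint would pass 70% of its speed; a pose out of reach is approached as far as the arm can. A call with a gripper value outside its range is refused whole. The fingers move at their own pace and stop on an object; the grip force is fixed at half the most. Time passes only in rows, so rows that do not move let the fingers close. It gives the time, the measured TCP pose, the force, the opening and the grip force at its end, in the units of the state.
- robot.get_obs(): the state, without advancing time (a new reading comes with each control period).
- robot.snapshot(name): name is "side" or "top" or "wrist"; returns the picture (384x512x3 uint8, blue, green, red); there is no depth.
- robot.get_calibration(name): a dict with "vfov" (degrees; the focal length in pixels is half the picture's height over the tangent of half this angle, whatever the lens; pixels are square), "cx", "cy" (the principal point, pixels), "T" (4x4, takes a point from camera to world coordinates). Camera axes: x right, y down, z forward; pixel columns grow to the right and rows downward; lengths in m; the calibration is good to about 2 mm. A picture is of the moment at which its call begins: read the wrist's pose just before it. get_calibration takes no time and is no camera call; for the wrist camera it gives the pose at the moment of the call.
- robot.close_job(): hands the job in; it is judged then, once.
The state is a dict: "time": time; "joint_positions": joint angles; "qvel": joint speeds; "joint_torque": joint torques, N m; "tool_pos": TCP position; "ee_rot": TCP orientation; "wrist_force": force on the tool from outside, world axes, zero at the start; "wrist_torque": the same for the moment, N m; "width": finger opening in m; "finger_force": force on a finger pad.
Only numpy, scipy, OpenCV 4.12 (cv2) and the standard library are available. Lean on these libraries where they do the work, as an engineer would, in place of code of your own. Each camera call takes 0.05 s, during which the arm holds its last target. There are 200 camera calls.

## Working session

There is one attempt and no reset: what is moved stays moved. The work goes in short steps, Python scripts to look and compute and a tool call to move; the robot and the scene stay as the last step left them, time stands still between calls to the robot, and variables do not carry over. Pictures are saved under pics/ and viewed, at most 10 in all, crops included, and the job is handed in when it is done.

Besides the shell and the picture viewer there is one more tool, called after "Request:" by a JSON object that holds its "method" and its "body". carry_out: Moves the arm, as the interface text tells. Its arguments: {"type":"object","properties":{"increments":{"type":"array","items":{"type":"array"}}},"required":["increments"]}

```bash
mkdir -p pics
python3 - <<'E'
from bench import robot
import cv2
o=robot.get_obs(); print(o)
for n in("side","top"):
    c=robot.get_calibration(n); print(n,c)
    cv2.imwrite(f"pics/{n}0.png",cv2.resize(robot.snapshot(n),(800,600),interpolation=cv2.INTER_CUBIC))
E
```

```text
{'time': 0.0, 'joint_positions': array([-1.31911307e+00,  8.79528430e-02,  1.37222810e+00, -2.75255867e-05,
        1.68359552e+00, -1.03102236e-01]), 'qvel': array([ 0.00010119,  0.00098072, -0.0005684 , -0.00214431, -0.0012994 ,
       -0.00045181]), 'joint_torque': array([-3.73296816e-04, -3.40172303e+01, -3.02428329e+01,  7.16075208e-02,
        3.27628513e-02, -1.54434574e-04]), 'tool_pos': array([ 0.1909218, -0.5152536,  0.2183186]), 'ee_rot': array([-3.13941763e+00, -1.97543950e-04,  3.54782210e-01]), 'wrist_force': array([-0.27351331, -0.3192403 ,  0.71527959]), 'wrist_torque': array([-0.00963591,  0.03272223, -0.0033417 ]), 'finger_force': 0.0, 'width': 0.0944011610580198}
side {'vfov': 57.042459151529926, 'cx': 253.98998176951326, 'cy': 189.76234955291275, 'T': array([[ 0.91562204, -0.21824218,  0.33764869,  0.30300994],
       [-0.40202726, -0.50374384,  0.764602  , -0.79444546],
       [ 0.00322004, -0.83583042, -0.54897827,  0.58307151],
       [ 0.        ,  0.        ,  0.        ,  1.        ]])}
top {'vfov': 50.2331561980386, 'cx': 254.72361098757884, 'cy': 192.63885206770692, 'T': array([[ 1.83956160e-02, -9.97908132e-01,  6.19754841e-02,
         5.21475528e-01],
       [-9.99830779e-01, -1.83525814e-02,  1.26360955e-03,
        -1.32539484e-01],
       [-1.23556125e-04, -6.19882414e-02, -9.98076872e-01,
         9.50193356e-01],
       [ 0.00000000e+00,  0.00000000e+00,  0.00000000e+00,
         1.00000000e+00]])}
```

View pics/top0.png

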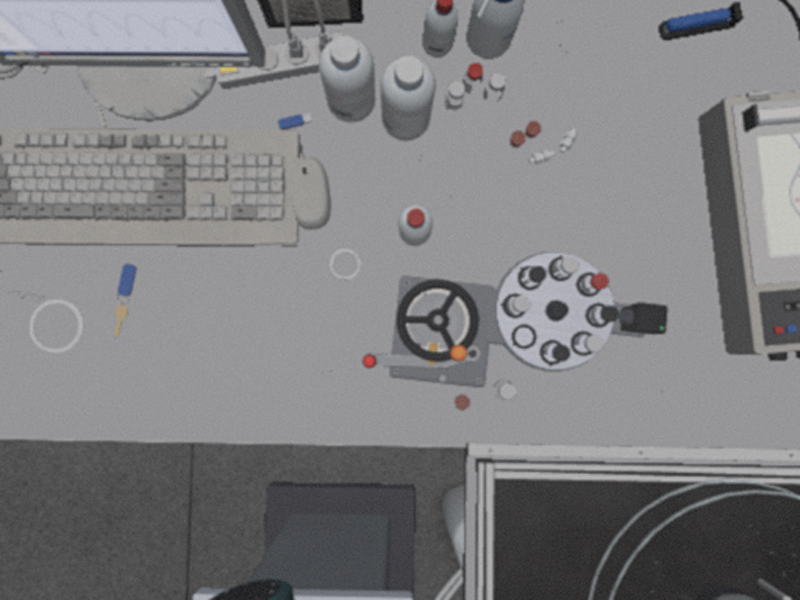

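View pics/side0.png

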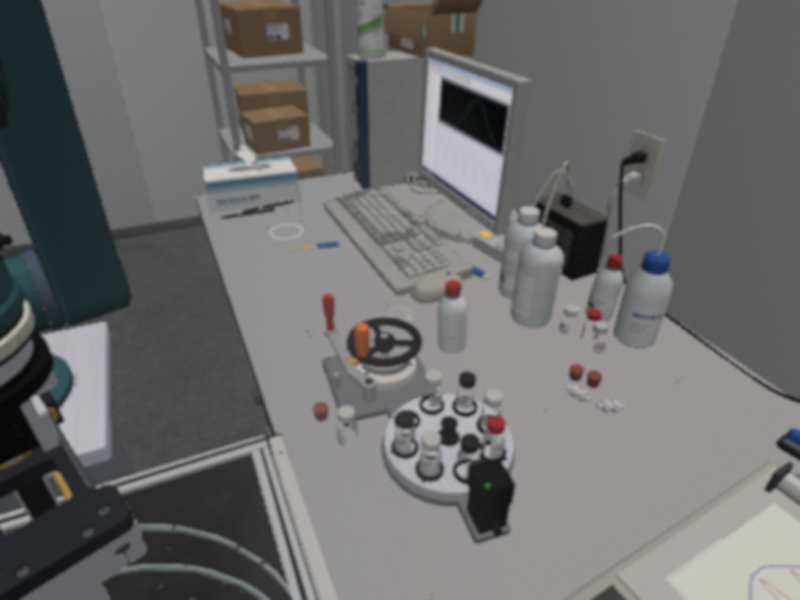

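Top picture (800-px scale): wheel hub (437,320), orange handle top (459,353), red knob (370,361), carousel hub (557,310), bottle cap (416,217), vial (508,390), stopper (462,402). Side picture: knob top (329,296), handle top (362,326), hub (384,343). The red-capped vial is one place before the head.

```bash
cat > h.py <<'E'
from bench import robot
import numpy as np, cv2
from scipy.optimize import least_squares
def proj(c,P):
    T=np.asarray(c["T"]); p=(np.atleast_2d(P)-T[:3,3])@T[:3,:3]
    f=192/np.tan(np.radians(c["vfov"])/2)
    return p[:,:2]/p[:,2:]*f+[c["cx"],c["cy"]]
def world(v,P):
    P=np.atleast_2d(P).astype(float); c,s=np.cos(v[2]),np.sin(v[2])
    return np.c_[v[0]+c*P[:,0]-s*P[:,1], v[1]+s*P[:,0]+c*P[:,1], P[:,2]]
def fit(views,v0=(.5,-.15,-.1)):
    # views: list of (calib, points_changer_m, pixels512)
    r=lambda v:np.concatenate([(proj(c,world(v,P))-px).ravel() for c,P,px in views])
    s=least_squares(r,v0,loss="soft_l1"); return s.x,r(s.x).reshape(-1,2)
def ground(c,px,z):
    T=np.asarray(c["T"]);f=192/np.tan(np.radians(c["vfov"])/2)
    d=T[:3,:3]@[(px[0]-c["cx"])/f,(px[1]-c["cy"])/f,1]
    return T[:3,3]+d*(z-T[2,3])/d[2]
E
python3 - <<'E'
from h import *
k=512/800
P=np.array([[0,0,84],[-41,-29,133],[-65,85,117],[35,-170,84]])/1e3
ct,cs=robot.get_calibration("top"),robot.get_calibration("side")
pt=np.array([[437,320],[459,353],[370,361],[557,310]])*k
ps=np.array([[384,343],[362,326],[329,296]])*k
v,r=fit([(ct,P[[0,1,2]],pt[:3]),(cs,P[:3],ps)]); print(v.round(4)); print(r.round(1))
print(proj(ct,world(v,P[3:]))/k)
for n,px,z in(("bottle",(416,217),.124),("cup",(345,264),.045),("vial",(508,390),.058),("stop",(462,402),.02)):
    print(n,ground(ct,np.array(px)*k,z).round(3))
print(world(v,np.array([[-41,-29,133],[-65,85,117]])/1e3).round(4))
E
```

```text
[ 0.5508 -0.1875 -0.1002]
[[ 1.3 -0.1]
 [ 0.9  0.1]
 [-0.1 -0. ]
 [ 0.2 -5.1]
 [-0.3 -1.1]
 [-0.7 -1.3]]
[[566.64352881 308.97889073]]
bottle [ 0.683 -0.153  0.124]
cup [ 0.629 -0.055  0.045]
vial [ 0.456 -0.286  0.058]
stop [ 0.435 -0.226  0.02 ]
[[ 0.5071 -0.2122  0.133 ]
 [ 0.4946 -0.0964  0.117 ]]
```

```bash
cat >> h.py <<'E'
def inc(p,yaw,o=None):
    "total tool-frame shift (mm) and twist (deg) to reach TCP p, yaw (tool down)"
    o=o or robot.get_obs(); y=o["ee_rot"][2]; d=np.asarray(p)-o["tool_pos"]
    x=np.array([np.cos(y),np.sin(y),0]); t=np.array([np.sin(y),-np.cos(y),0])
    return (np.array([d@x,d@t,-d[2]])*1e3).round(1), round(np.degrees((y-yaw+np.pi)%(2*np.pi)-np.pi),1)
E
python3 - <<'E'
from h import *
c=robot.get_calibration("wrist");o=robot.get_obs();T=c["T"];y=o["ee_rot"][2]
d=T[:3,3]-o["tool_pos"];print(c["vfov"],d@[np.cos(y),np.sin(y),0],d@[np.sin(y),-np.cos(y),0],d[2],T[:3,2])
print(inc([.45,-.16,.26],.08))
E
```

```text
58.3866915739263 0.07991006096175395 0.001012878758009584 0.16567180143590532 [-0.25619101 -0.09393293 -0.96205133]
(array([ 366.3, -243.2,  -41.6]), np.float64(15.7))
```

Request:
{"method": "carry_out", "body": {"increments": [[255, [0, 0, -21], 7.85], [255, [0, 0, -21], 7.85], [255, [28, -33, 0], 0], [255, [28, -33, 0], 0], [255, [28, -33, 0], 0], [255, [28, -33, 0], 0], [255, [28, -33, 0], 0], [255, [28, -33, 0], 0]]}}

```text
time: 0.9
tool_pos: [0.3431, -0.3031, 0.261]
ee_rot: [-3.141, 0.0, 0.08]
wrist_force: [0.4, -0.4, 0.2]
width: 0.033
finger_force: 0.0
```

Request:
{"method": "carry_out", "body": {"increments": [[255, [28, -33, 0], 0], [255, [28, -33, 0], 0], [255, [28, -33, 0], 0], [255, [28, -33, 0], 0], [255, [0, 0, 0], 0], [255, [0, 0, 0], 0]]}}

```text
time: 1.5
tool_pos: [0.4435, -0.1636, 0.2609]
ee_rot: [-3.142, 0.001, 0.083]
wrist_force: [-0.4, -0.3, 0.3]
width: 0.0006
finger_force: 0.0
```

Run:
```python
from h import *
c=robot.get_calibration("wrist");o=robot.get_obs();print(o["tool_pos"],o["ee_rot"],o["width"],o["wrist_force"])
im=robot.snapshot("wrist");np.save("w1.npy",c["T"]);print(c)
cv2.imwrite("pics/w1.png",cv2.resize(im,(800,600),interpolation=cv2.INTER_CUBIC))
v=[.5508,-.1875,-.1]
print(proj(c,world(v,np.array([[0,0,84],[-41,-29,133],[-65,85,117],[35,-170,84]])/1e3))/.64)
```

```text
[ 0.44353653 -0.16355594  0.26088426] [-3.14155908e+00  1.45655107e-03  8.31771966e-02] 0.00058855662394139 [-0.35255961 -0.31523515  0.31192556]
{'vfov': 58.3866915739263, 'cx': 256.00421661726693, 'cy': 198.39563459227134, 'T': array([[ 8.35569051e-02, -9.58316823e-01, -2.73216233e-01,
         5.23689745e-01],
       [-9.96502828e-01, -8.01906808e-02, -2.34854779e-02,
        -1.57497339e-01],
       [ 5.97132899e-04,  2.74223122e-01, -9.61665910e-01,
         4.26426086e-01],
       [ 0.00000000e+00,  0.00000000e+00,  0.00000000e+00,
         1.00000000e+00]])}
[[453.19858304 114.46616119]
 [498.84257449 197.7873948 ]
 [287.94451364 200.72376879]
 [742.90307914 108.51813262]]
```

View pics/w1.png

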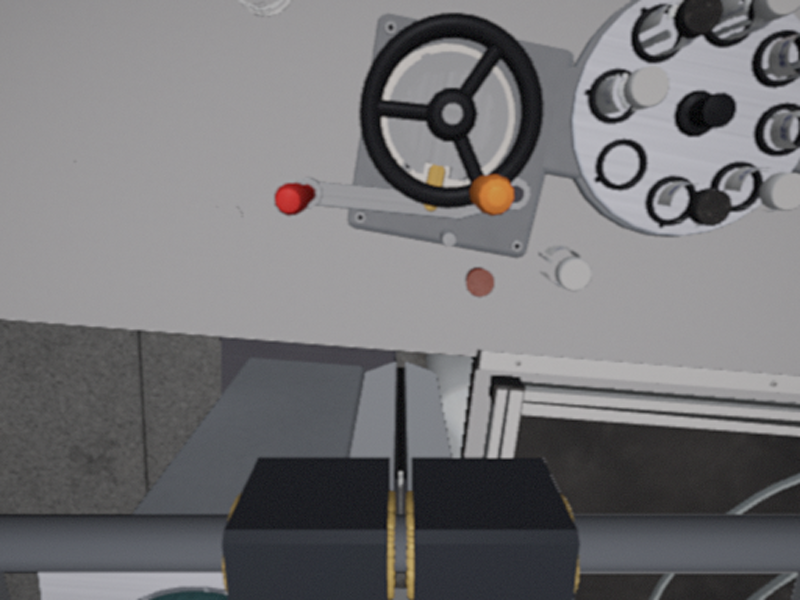

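Wrist view (800 scale): hub (453,113), handle top (493,194), knob top (289,199); all within a few px of the predictions. Refit with it.

```bash
cat > plan.py <<'E'
from h import *
k=.64
P=np.array([[0,0,84],[-41,-29,133],[-65,85,117]])/1e3
ct=robot.get_calibration("top"); cw=dict(robot.get_calibration("wrist")); cw["T"]=np.load("w1.npy")
v,r=fit([(ct,P,np.array([[437,320],[459,353],[370,361]])*k),(cw,P,np.array([[453,113],[493,194],[289,199]])*k),(cw,P[:1],np.array([[453,113]])*k)])
E
python3 - <<'E'
from plan import *
print(v.round(4),(r/k).round(1).tolist())
W=lambda x,y,z:world(v,[[x/1e3,y/1e3,z/1e3]])[0]
t=np.array([-.985,-.176])
s=np.array([-65,85])-26*t
print("start",W(*s,240), inc(W(*s,240),.177+v[2]),"tdir yaw",.177+v[2])
print("open knob",W(-105,71,100))
E
```

```text
[ 0.5518 -0.1869 -0.0977] [[1.6, -0.9], [1.1, -0.6], [-0.5, -0.6], [-0.6, -0.3], [5.2, 1.8], [-1.9, 0.3], [-0.6, -0.3]]
start [ 0.52130246 -0.09390007  0.24      ] (array([ 83.6, -63.9,  21. ]), np.float64(0.1)) tdir yaw 0.07931568328689498
open knob [ 0.45419355 -0.10598863  0.1       ]
```

Request:
{"method": "carry_out", "body": {"increments": [[255, [28, -21, 0], 0], [255, [28, -21, 0], 0], [255, [28, -22, 0], 0], [255, [0, 0, 0], 0], [255, [0, 0, 45], 0], [255, [0, 0, 45], 0], [255, [0, 0, 0], 0]]}}

```text
time: 2.25
tool_pos: [0.5154, -0.0939, 0.1624]
ee_rot: [-3.136, 0.018, 0.078]
wrist_force: [-0.8, 0.3, -1.0]
width: 0.0003
finger_force: 0.0
```

Run:
```python
from plan import *
o=robot.get_obs();c=robot.get_calibration("wrist");im=robot.snapshot("wrist")
cv2.imwrite("pics/w2.png",cv2.resize(im,(800,600),interpolation=cv2.INTER_CUBIC))
print(o["tool_pos"],o["ee_rot"])
print(proj(c,world(v,[[-.065,.085,.117],[-.065,.085,.1]]))/k, proj(c,o["tool_pos"]-[0,0,.014])/k)
```

```text
[ 0.51537244 -0.09391106  0.16237083] [-3.13563813  0.0180785   0.07812975]
[[399.88357961 398.44147712]
 [400.08971258 381.8761917 ]] [[398.09996218 386.77148893]]
```

View pics/w2.png

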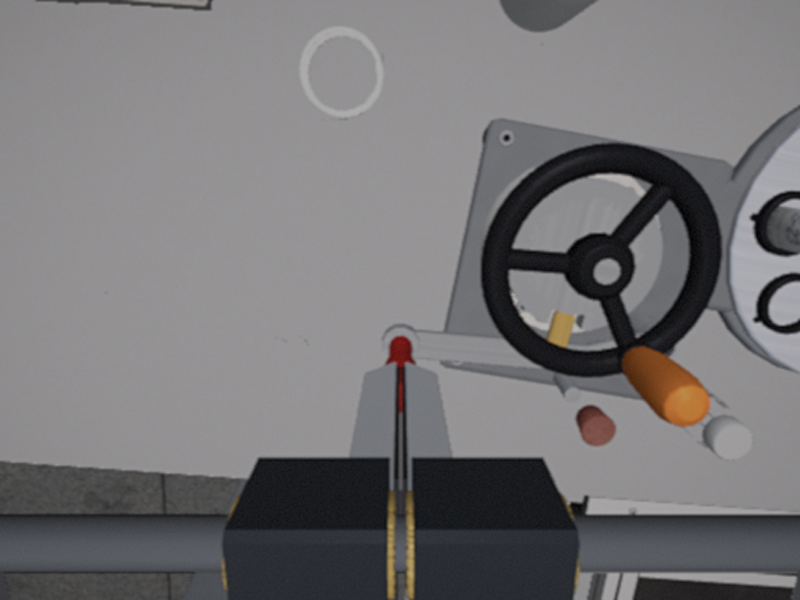

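Knob and fingertips are lined up in the y direction (column 400), with the knob hidden just past the tips. I'll settle and check the position before going down.

Request:
{"method": "carry_out", "body": {"increments": [[255, [5, 0, 0], 0], [255, [0, 0, 0], 0], [255, [0, 0, 0], 0]]}}

```text
time: 2.6
tool_pos: [0.529, -0.0941, 0.175]
ee_rot: [3.139, -0.006, 0.08]
wrist_force: [0.8, 0.2, -0.2]
width: 0.0004
finger_force: 0.0
```

Request:
{"method": "carry_out", "body": {"increments": [[255, [0, 0, 20], 0], [255, [0, 0, 20], 0], [255, [0, 0, 20], 0], [255, [0, 0, 15], 0], [255, [0, 0, 0], 0], [255, [0, 0, 0], 0], [255, [0, 0, 0], 0]]}}

```text
time: 3.3
tool_pos: [0.5281, -0.0936, 0.0981]
ee_rot: [3.14, -0.003, 0.081]
wrist_force: [-0.1, -0.1, 0.0]
width: 0.0006
finger_force: 0.0
```

Request:
{"method": "carry_out", "body": {"increments": [[255, [-8, 1, 0], 0], [255, [-8, 1, 0], 0], [255, [-8, 1, 0], 0], [255, [-8, 1, 0], 0], [255, [-8, 1, 0], 0], [255, [-8, 1, 0], 0], [255, [-5, 0, 0], 0], [255, [0, 0, 0], 0]]}}

```text
time: 4.1
tool_pos: [0.4738, -0.1037, 0.0964]
ee_rot: [3.141, 0.001, 0.08]
wrist_force: [0.7, 0.6, -0.1]
width: 0.0007
finger_force: 0.0
```

Request:
{"method": "carry_out", "body": {"increments": [[255, [-2, 0, 0], 0], [255, [-1, 0, 0], 0], [255, [0, 0, 0], 0], [255, [0, 0, 0], 0]]}}

```text
time: 4.5
tool_pos: [0.4718, -0.1037, 0.0964]
ee_rot: [-3.142, 0.0, 0.081]
wrist_force: [0.2, -0.9, 0.0]
width: 0.0004
finger_force: 0.2
```

Request:
{"method": "carry_out", "body": {"increments": [[255, [-2, 0, 0], 0], [255, [-2, 0, 0], 0], [255, [0, 0, 0], 0]]}}

```text
time: 4.8
tool_pos: [0.4713, -0.1038, 0.0967]
ee_rot: [3.141, -0.009, 0.081]
wrist_force: [10.3, 1.0, -5.5]
width: 0.0004
finger_force: 5.2
```

Run:
```python
from plan import *
print(robot.get_obs()["wrist_force"])
im=robot.snapshot("top"); c=cv2.resize(im[190:275,190:350],None,fx=5,fy=5,interpolation=cv2.INTER_CUBIC); cv2.imwrite("pics/t2.png",c)
L=lambda a:np.array([-.04,-.055])+.1422*np.array([np.cos(a),np.sin(a)])
a0=np.arctan2(.14,-.025)
for d in(0,.2,.3): print(d,(proj(ct,world(v,[[*L(a0+d),.117]]))-[190,190])*5)
```

```text
[10.31783302  1.04049548 -5.53748465]
0 [[232.48034748 203.24046698]]
0.2 [[243.51641175 272.79997755]]
0.3 [[254.18766802 306.49373405]]
```

View pics/t2.png

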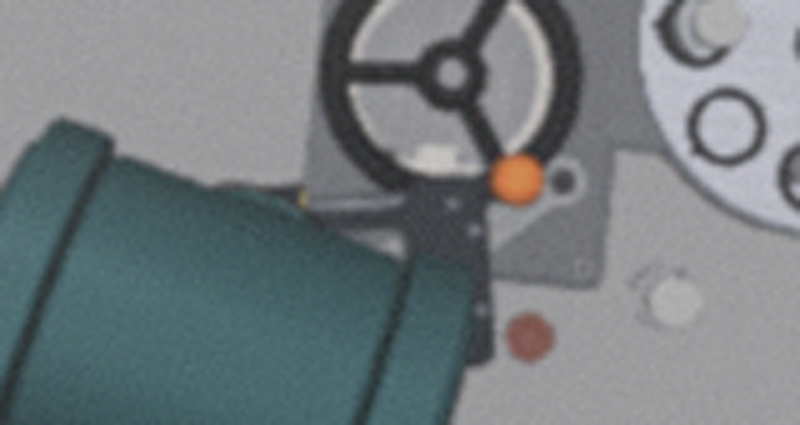

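Latch stands at its stop: force rose to 10 N with no further motion, and the TCP is where the open position predicts. Back off, lift and turn the tool for the handle.

Request:
{"method": "carry_out", "body": {"increments": [[255, [8, 0, 0], 0], [255, [8, 0, 0], 0], [255, [0, 0, -25], 0], [255, [0, 0, -25], 0], [255, [0, 0, -23], -8.2], [255, [0, 0, 0], -8.2], [255, [0, 0, 0], -8.2], [255, [0, 0, 0], -8.2]]}}

```text
time: 5.65
tool_pos: [0.4837, -0.1028, 0.1696]
ee_rot: [-3.141, 0.001, 0.659]
wrist_force: [-0.5, 0.0, 0.3]
width: 0.0002
finger_force: 0.0
```

Request:
{"method": "carry_out", "body": {"increments": [[255, [0, 0, 0], -8.2], [255, [0, 0, 0], -8.2], [255, [0, 0, 0], -8.2], [255, [0, 0, 0], -8.2], [255, [0, 0, 0], -8.2], [255, [0, 0, 0], -8.2], [255, [0, 0, 0], -8.2], [255, [0, 0, 0], -8.2]]}}

```text
time: 6.45
tool_pos: [0.4835, -0.1027, 0.1693]
ee_rot: [-3.14, -0.0, 1.804]
wrist_force: [0.6, -1.0, -0.1]
width: 0.0002
finger_force: 0.0
```

Request:
{"method": "carry_out", "body": {"increments": [[255, [0, 0, 0], -8.2], [255, [0, 0, 0], -8.2], [255, [0, 0, 0], 0], [255, [0, 0, 0], 0]]}}

```text
time: 6.85
tool_pos: [0.4836, -0.1027, 0.1693]
ee_rot: [-3.141, -0.0, 2.082]
wrist_force: [0.6, -0.1, 0.5]
width: 0.0003
finger_force: 0.0
```

```bash
cat >> plan.py <<'E'
def hpose(th,gap,side=1):
    "TCP & yaw for tool behind handle at wheel turn th; side=1: +x face pushes, -1: -x face"
    a=np.arctan2(-29,-41)-th; H=50.2*np.array([np.cos(a),np.sin(a)]); t=np.array([np.sin(a),-np.cos(a)])
    p=world(v,[[*((H-(19+gap)*t)/1e3),0]])[0]
    return p, np.arctan2(t[1],t[0])+v[2]+(0 if side>0 else np.pi)
E
python3 - <<'E'
from plan import *
o=robot.get_obs();print(o["tool_pos"],o["ee_rot"],o["joint_positions"][-1],robot.get_calibration("wrist")["T"][:3,3])
p,y=hpose(0,6);p[2]=.17;print(p,y,inc(p,y,o))
E
```

```text
[ 0.48363652 -0.10274145  0.16929773] [-3.14087572e+00 -4.88922118e-04  2.08154620e+00] -0.8346635134219232 [ 0.44508167 -0.03368811  0.33498405]
[ 0.52052968 -0.23346517  0.17      ] 2.088731899510901 (array([-132.1,  -31.7,   -0.7]), np.float64(-0.4))
```

Request:
{"method": "carry_out", "body": {"increments": [[255, [-33, -8, 0], -0.4], [255, [-33, -8, 0], 0], [255, [-33, -8, 0], 0], [255, [-33, -8, 0], 0], [255, [0, 0, 0], 0], [255, [0, 0, 0], 0], [255, [0, 0, 0], 0]]}}

```text
time: 7.55
tool_pos: [0.5211, -0.2324, 0.1694]
ee_rot: [-3.141, -0.001, 2.091]
wrist_force: [-0.3, -0.8, -0.3]
width: 0.0001
finger_force: 0.0
```

Run:
```python
from plan import *
o=robot.get_obs();print(o["tool_pos"])
p,y=hpose(0,6);p[2]=.109;print(inc(p,y,o))
c=robot.get_calibration("wrist");im=robot.snapshot("wrist")
cv2.imwrite("pics/w3.png",cv2.resize(im,(800,600),interpolation=cv2.INTER_CUBIC))
print(proj(c,world(v,[[-.041,-.029,.133]]))/k)
```

```text
[ 0.52114478 -0.23238246  0.16937115]
(array([-0.6, -1.1, 60.4]), np.float64(0.1))
[[396.91730223 302.75426386]]
```

View pics/w3.png

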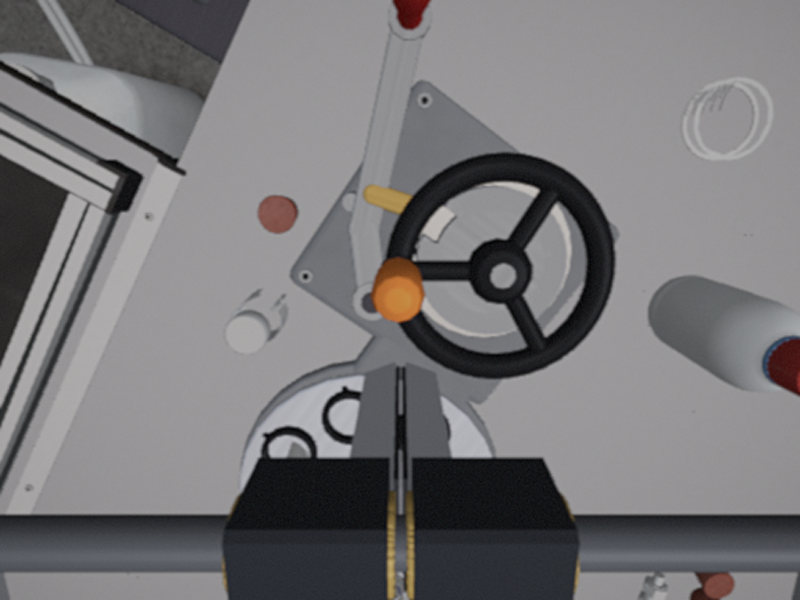

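Latch nose is visibly clear of the notch. The handle top (398,298) sits straight ahead of the fingertips, as predicted. Descend and start the turn.

Request:
{"method": "carry_out", "body": {"increments": [[255, [0, 0, 20], 0], [255, [0, 0, 20], 0], [255, [0, 0, 20], 0], [255, [0, 0, 0], 0], [255, [3, 0, 0], 0], [255, [3, 0, 0], 0], [255, [0, 0, 0], 0]]}}

```text
time: 8.3
tool_pos: [0.519, -0.2279, 0.1112]
ee_rot: [3.14, 0.002, 2.092]
wrist_force: [0.0, -0.6, -1.1]
width: 0.0005
finger_force: 0.0
```

Request:
{"method": "carry_out", "body": {"increments": [[255, [7.1, -2.2, 0], 8], [255, [7.1, -2.2, 0], 8], [255, [7.1, -2.2, 0], 8], [255, [7.1, -2.2, 0], 8], [255, [0, 0, 0], 0]]}}

```text
time: 8.8
tool_pos: [0.5018, -0.204, 0.1108]
ee_rot: [3.14, 0.001, 1.534]
wrist_force: [-0.0, 0.1, -0.1]
width: 0.0004
finger_force: 0.0
```

```bash
cat >> plan.py <<'E'
def where():
    "tool in wheel polar: implied wheel turn, radial error of handle line, forces"
    o=robot.get_obs(); d=o["tool_pos"][:2]-v[:2]; y=o["ee_rot"][2]
    a=d@[np.cos(y),np.sin(y)]; b=d@[np.sin(y),-np.cos(y)]
    print("axis in tool",(-1e3*a).round(1),(-1e3*b).round(1),"yaw",y.round(3),"z",o["tool_pos"][2].round(4),"F",o["wrist_force"].round(1),"q6",o["joint_positions"][-1].round(2),"q1",o["joint_positions"][0].round(2),"t",o["time"])
E
python3 -c "
from plan import *;where()"
```

```text
axis in tool 18.9 49.3 yaw 1.534 z 0.1108 F [-0.   0.1 -0.1] q6 -0.45 q1 -0.49 t 8.8
```

Request:
{"method": "carry_out", "body": {"increments": [[255, [7.1, -2.2, 0], 8], [255, [7.1, -2.2, 0], 8], [255, [7.1, -2.2, 0], 8], [255, [7.1, -2.2, 0], 8], [255, [7.1, -2.2, 0], 8], [255, [7.1, -2.2, 0], 8], [255, [7.1, -2.2, 0], 8], [255, [0, 0, 0], 0]]}}

```text
time: 9.6
tool_pos: [0.5101, -0.1544, 0.1101]
ee_rot: [3.141, -0.001, 0.559]
wrist_force: [0.1, 0.1, -0.9]
width: 0.0005
finger_force: 0.0
```

Run:
```python
from plan import *
where()
c=robot.get_calibration("wrist");im=robot.snapshot("wrist")
cv2.imwrite("pics/w4.png",cv2.resize(im,(640,480),interpolation=cv2.INTER_CUBIC))
```

```text
axis in tool 18.1 49.7 yaw 0.559 z 0.1101 F [ 0.1  0.1 -0.9] q6 0.61 q1 -0.4 t 9.6
```

View pics/w4.png

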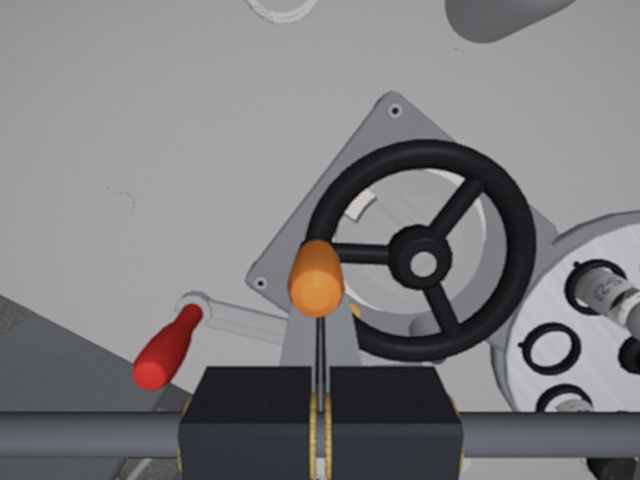

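The handle (316,280) rides against the fingertips after about 88°, and the latch stays open. Continue.

Request:
{"method": "carry_out", "body": {"increments": [[255, [7.1, -2.2, 0], 8], [255, [7.1, -2.2, 0], 8], [255, [7.1, -2.2, 0], 8], [255, [7.1, -2.2, 0], 8], [255, [7.1, -2.2, 0], 8], [255, [7.1, -2.2, 0], 8], [255, [0, 0, 0], 0]]}}

```text
time: 10.35
tool_pos: [0.5477, -0.1339, 0.1095]
ee_rot: [-3.141, -0.0, -0.278]
wrist_force: [0.4, -0.4, 0.7]
width: 0.0005
finger_force: 0.0
```

Request:
{"method": "carry_out", "body": {"increments": [[255, [7.1, -2.1, 0], 8], [255, [7.1, -2.1, 0], 8], [255, [7.1, -2.1, 0], 8], [255, [7.1, -2.1, 0], 8], [255, [7.1, -2.1, 0], 8], [255, [0, 0, 0], 0], [255, [0, 0, 0], 0]]}}

```text
time: 11.05
tool_pos: [0.582, -0.1436, 0.1095]
ee_rot: [-3.142, -0.0, -0.975]
wrist_force: [0.3, -0.7, -0.3]
width: 0.0006
finger_force: 0.0
```

Run:
```python
from plan import *
where()
```

```text
axis in tool 18.8 49.3 yaw -0.975 z 0.1095 F [ 0.3 -0.7 -0.3] q6 2.21 q1 -0.34 t 11.05
```

Request:
{"method": "carry_out", "body": {"increments": [[255, [-4, 0, 0], 0], [255, [-4, 0, 0], 0], [255, [0, 0, -20], 0], [255, [0, 0, -20], 0], [255, [0, 0, -20], 0], [255, [0, 0, 0], -8.2], [255, [0, 0, 0], -8.2], [255, [0, 0, 0], -8.2]]}}

```text
time: 11.85
tool_pos: [0.5775, -0.1363, 0.17]
ee_rot: [-3.141, -0.001, -0.543]
wrist_force: [0.7, 0.1, -0.2]
width: 0.0006
finger_force: 0.0
```

Request:
{"method": "carry_out", "body": {"increments": [[255, [0, 0, 0], -8.2], [255, [0, 0, 0], -8.2], [255, [0, 0, 0], -8.2], [255, [0, 0, 0], -8.2], [255, [0, 0, 0], -8.2], [255, [0, 0, 0], -8.2], [255, [0, 0, 0], -8.2], [255, [0, 0, 0], -8.2]]}}

```text
time: 12.65
tool_pos: [0.5773, -0.1363, 0.1696]
ee_rot: [3.141, -0.0, 0.602]
wrist_force: [-0.6, 1.0, 0.5]
width: 0.0008
finger_force: 0.0
```

Request:
{"method": "carry_out", "body": {"increments": [[255, [0, 0, 0], -8.2], [255, [0, 0, 0], -8.2], [255, [0, 0, 0], -8.2], [255, [0, 0, 0], -8.2], [255, [0, 0, 0], -8.2], [255, [0, 0, 0], -8.2], [255, [0, 0, 0], -8.2], [255, [0, 0, 0], -8.2]]}}

```text
time: 13.45
tool_pos: [0.5774, -0.1363, 0.1696]
ee_rot: [3.141, 0.0, 1.747]
wrist_force: [-1.3, 0.3, 0.3]
width: 0.0003
finger_force: 0.0
```

Request:
{"method": "carry_out", "body": {"increments": [[255, [0, 0, 0], -8.2], [255, [0, 0, 0], -8.2], [255, [0, 0, 0], -8.2], [255, [0, 0, 0], 0], [255, [0, 0, 0], 0]]}}

```text
time: 13.95
tool_pos: [0.5775, -0.1365, 0.1696]
ee_rot: [3.142, 0.0, 2.166]
wrist_force: [0.6, -0.4, 0.5]
width: 0.0004
finger_force: 0.0
```

Run:
```python
from plan import *
where()
p,y=hpose(3.064,8,-1);p[2]=.109;print(inc(p,y))
```

```text
axis in tool -27.3 -49.6 yaw 2.166 z 0.1696 F [ 0.6 -0.4  0.5] q6 -0.92 q1 -0.33 t 13.95
(array([-0.3,  0.6, 60.6]), np.float64(0.0))
```

Request:
{"method": "carry_out", "body": {"increments": [[255, [0, 0, 20], 0], [255, [0, 0, 20], 0], [255, [0, 0, 20], 0], [255, [0, 0, 0], 0], [255, [-4, 0, 0], 0], [255, [-4, 0, 0], 0], [255, [-7.1, 2.2, 0], 8], [255, [-7.1, 2.2, 0], 8]]}}

```text
time: 14.75
tool_pos: [0.5935, -0.1537, 0.1111]
ee_rot: [3.141, 0.0, 1.883]
wrist_force: [-1.7, 0.5, -0.2]
width: 0.0003
finger_force: 0.9
```

Request:
{"method": "carry_out", "body": {"increments": [[255, [-7.1, 2.2, 0], 8], [255, [-7.1, 2.2, 0], 8], [255, [-7.1, 2.2, 0], 8], [255, [-7.1, 2.2, 0], 8], [255, [-7.1, 2.2, 0], 8], [255, [-7.1, 2.2, 0], 8], [255, [-7.1, 2.2, 0], 8], [255, [0, 0, 0], 0]]}}

```text
time: 15.55
tool_pos: [0.6038, -0.2037, 0.111]
ee_rot: [3.139, -0.0, 0.91]
wrist_force: [0.3, 0.1, 0.1]
width: 0.0003
finger_force: 0.0
```

Run:
```python
from plan import *
where()
```

```text
axis in tool -18.7 -51.4 yaw 0.91 z 0.111 F [0.3 0.1 0.1] q6 0.25 q1 -0.41 t 15.55
```

Request:
{"method": "carry_out", "body": {"increments": [[255, [-7.1, 2.0, 0], 8], [255, [-7.1, 2.0, 0], 8], [255, [-7.1, 2.0, 0], 8], [255, [-7.1, 2.0, 0], 8], [255, [-7.1, 2.0, 0], 8], [255, [-7.1, 2.0, 0], 8], [255, [-7.1, 2.0, 0], 8], [255, [0, 0, 0], 0]]}}

```text
time: 16.35
tool_pos: [0.5676, -0.2377, 0.1109]
ee_rot: [3.14, -0.002, -0.064]
wrist_force: [-0.0, 0.6, 0.7]
width: 0.0006
finger_force: 0.0
```

Request:
{"method": "carry_out", "body": {"increments": [[255, [-7.1, 2.1, 0], 8], [255, [-7.1, 2.1, 0], 8], [255, [-7.1, 2.1, 0], 8], [255, [-7.1, 2.1, 0], 8], [255, [-7.1, 2.1, 0], 8], [255, [-3.6, 1.0, 0], 4], [255, [0, 0, 0], 0], [255, [0, 0, 0], 0]]}}

```text
time: 17.15
tool_pos: [0.5285, -0.2334, 0.1103]
ee_rot: [-3.141, -0.002, -0.83]
wrist_force: [0.9, -1.8, 0.6]
width: 0.0005
finger_force: 0.7
```

Run:
```python
from plan import *
where()
c=robot.get_calibration("wrist");im=robot.snapshot("wrist")
cv2.imwrite("pics/w5.png",cv2.resize(im,(800,600),interpolation=cv2.INTER_CUBIC))
im=robot.snapshot("top");cv2.imwrite("pics/t5.png",cv2.resize(im[150:280,220:440],(800,473),interpolation=cv2.INTER_CUBIC))
for th in(-.1,0,.1):
    a=np.arctan2(-29,-41)-th; H=[.0502*np.cos(a),.0502*np.sin(a),.133]
    print(th,proj(c,world(v,[H]))/k,(proj(ct,world(v,[H]))-[220,150])*800/220)
```

```text
axis in tool -18.6 -48.6 yaw -0.83 z 0.1103 F [ 0.9 -1.8  0.6] q6 1.89 q1 -0.51 t 17.15
-0.1 [[403.51902505 511.22842532]] [[278.56507408 269.81203941]]
0 [[400.70998831 524.86984256]] [[270.77277252 274.616795  ]]
0.1 [[396.38938626 537.99378581]] [[262.53348301 278.615818  ]]
```

View pics/t5.png

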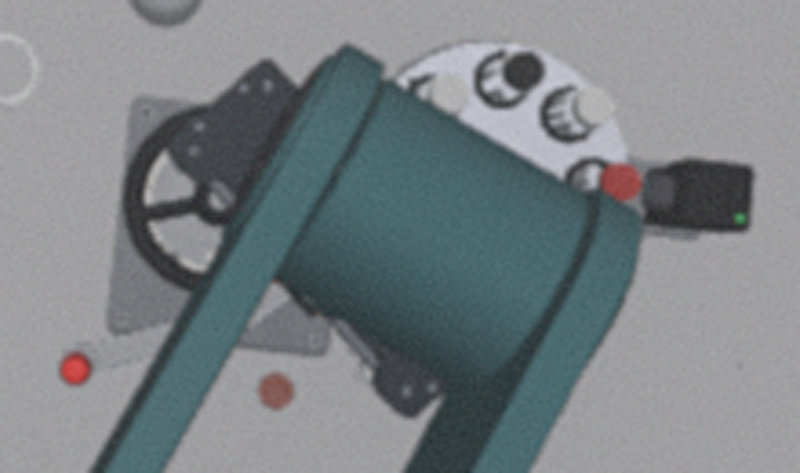

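Top view: the red-capped vial (620,182) is almost at the reading head, the knob (75,369) is still out. About 12° remain.

Request:
{"method": "carry_out", "body": {"increments": [[255, [-3.6, 1.4, 0], 4], [255, [-3.6, 1.4, 0], 4], [255, [-2.7, 1, 0], 3], [255, [0, 0, 0], 0], [255, [0, 0, 0], 0]]}}

```text
time: 17.75
tool_pos: [0.5188, -0.2273, 0.1094]
ee_rot: [-3.141, 0.001, -1.023]
wrist_force: [0.7, -1.1, -0.9]
width: 0.0004
finger_force: 0.2
```

Run:
```python
from plan import *
where()
```

```text
axis in tool -17.4 -49.2 yaw -1.023 z 0.1094 F [ 0.7 -1.1 -0.9] q6 2.08 q1 -0.51 t 17.75
```

Request:
{"method": "carry_out", "body": {"increments": [[255, [5, 0, 0], 0], [255, [5, 0, 0], 0], [255, [0, 0, -25], 0], [255, [0, 0, -25], 0], [255, [0, 0, -25], -8.2], [255, [0, 0, 0], -8.2], [255, [0, 0, 0], -8.2], [255, [0, 0, 0], -8.2]]}}

```text
time: 18.55
tool_pos: [0.5241, -0.2366, 0.1846]
ee_rot: [-3.142, -0.0, -0.447]
wrist_force: [-0.4, 0.2, -0.3]
width: 0.0001
finger_force: 0.0
```

Request:
{"method": "carry_out", "body": {"increments": [[255, [0, 0, 0], -8.2], [255, [0, 0, 0], -8.2], [255, [0, 0, 0], -8.2], [255, [0, 0, 0], -5.8], [255, [0, 0, 0], 0], [255, [0, 0, 0], 0]]}}

```text
time: 19.15
tool_pos: [0.5239, -0.2364, 0.1842]
ee_rot: [-3.141, 0.0, 0.075]
wrist_force: [0.0, -0.8, 1.2]
width: 0.0008
finger_force: 0.0
```

Run:
```python
from plan import *
o=robot.get_obs();print(o["tool_pos"],o["ee_rot"])
p=world(v,[[-.105-.04,.071-.003,.18]])[0];print(p,inc(p,.08))
```

```text
[ 0.52389919 -0.23641607  0.18424345] [-3.14137780e+00  4.00101703e-04  7.52930015e-02]
[ 0.41409165 -0.10507316  0.18      ] (array([ -99.6, -139.2,    4.2]), np.float64(-0.3))
```

Request:
{"method": "carry_out", "body": {"increments": [[255, [-25, -35, 0], 0], [255, [-25, -35, 0], 0], [255, [-25, -35, 0], 0], [255, [-25, -34, 0], 0], [255, [0, 0, 0], 0], [255, [0, 0, 0], 0], [255, [0, 0, 0], 0]]}}

```text
time: 19.85
tool_pos: [0.4142, -0.1061, 0.1848]
ee_rot: [3.141, -0.001, 0.076]
wrist_force: [-0.2, -0.4, 0.8]
width: 0.0001
finger_force: 0.0
```

Run:
```python
from plan import *
o=robot.get_obs();c=robot.get_calibration("wrist");im=robot.snapshot("wrist")
cv2.imwrite("pics/w6.png",cv2.resize(im,(800,600),interpolation=cv2.INTER_CUBIC))
print(o["tool_pos"],o["ee_rot"])
for th in(-.15,0,.15):
    a=np.arctan2(-29,-41)-th; H=[.0502*np.cos(a),.0502*np.sin(a),.133]
    print(th,proj(c,world(v,[H]))/k)
print(proj(c,world(v,[[-.105,.071,.117],[0,0,.084]]))/k)
```

```text
[ 0.41415195 -0.10609643  0.18479225] [ 3.14078009e+00 -8.33960094e-04  7.62265711e-02]
-0.15 [[706.87590409 133.01467155]]
0 [[688.50257437 143.10068997]]
0.15 [[669.42654518 150.35701533]]
[[404.82645077 253.09219977]
 [599.58684652  40.9039801 ]]
```

View pics/w6.png

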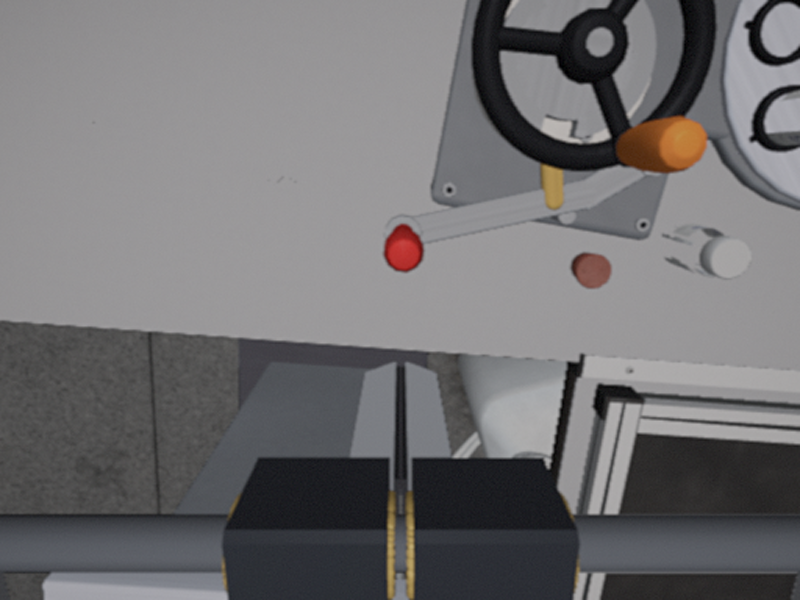

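Handle top (682,143) matches the start position within a few px, and the notch at (562,128) faces the brass nose. The knob top is at (404,250), straight ahead of the tips. Descend and push it home.

Request:
{"method": "carry_out", "body": {"increments": [[255, [0, 0, 25], 0], [255, [0, 0, 25], 0], [255, [0, 0, 25], 0], [255, [0, 0, 12], 0], [255, [0, 0, 0], 0], [255, [8, 0, 0], 0], [255, [8, 0, 0], 0], [255, [0, 0, 0], 0]]}}

```text
time: 20.7
tool_pos: [0.4315, -0.1046, 0.099]
ee_rot: [3.14, -0.003, 0.078]
wrist_force: [-0.6, -0.8, 0.2]
width: 0.0007
finger_force: 0.0
```

Request:
{"method": "carry_out", "body": {"increments": [[255, [6, -1, 0], 0], [255, [6, -1, 0], 0], [255, [6, -1, 0], 0], [255, [6, -1, 0], 0], [255, [6, -1, 0], 0], [255, [6, -1, 0], 0], [255, [6, 0, 0], 0], [255, [0, 0, 0], 0]]}}

```text
time: 21.5
tool_pos: [0.4717, -0.095, 0.0975]
ee_rot: [3.141, -0.001, 0.078]
wrist_force: [-0.6, 0.5, 0.7]
width: 0.0005
finger_force: 0.0
```

Request:
{"method": "carry_out", "body": {"increments": [[255, [3, 0, 0], 0], [255, [3, 0, 0], 0], [255, [0, 0, 0], 0]]}}

```text
time: 21.8
tool_pos: [0.4756, -0.0946, 0.0973]
ee_rot: [-3.142, 0.003, 0.077]
wrist_force: [-5.6, -0.7, 2.0]
width: 0.0009
finger_force: 2.3
```

Request:
{"method": "carry_out", "body": {"increments": [[255, [2, 0, 0], 0], [255, [1, 0, 0], 0], [255, [0, 0, 0], 0]]}}

```text
time: 22.1
tool_pos: [0.476, -0.0945, 0.0973]
ee_rot: [-3.141, 0.009, 0.077]
wrist_force: [-11.3, -0.6, 6.7]
width: 0.0004
finger_force: 5.8
```

Request:
{"method": "carry_out", "body": {"increments": [[255, [2, 0, 0], 0], [255, [2, 0, 0], 0], [255, [0, 0, 0], 0], [255, [0, 0, 0], 0]]}}

```text
time: 22.5
tool_pos: [0.4764, -0.0944, 0.0972]
ee_rot: [-3.141, 0.018, 0.077]
wrist_force: [-21.4, -1.3, 12.9]
width: 0.0005
finger_force: 10.6
```

Hard stop: 21 N and no motion. Retreat to the first viewing pose and compare with the start picture.

Request:
{"method": "carry_out", "body": {"increments": [[255, [-12, 0, 0], 0], [255, [-12, 0, 0], 0], [255, [0, 0, -40], 0], [255, [0, 0, -40], 0], [255, [0, 0, -40], 0], [255, [0, 0, -40], 0], [255, [0, 0, 0], 0], [255, [0, 0, 0], 0]]}}

```text
time: 23.3
tool_pos: [0.4605, -0.096, 0.2587]
ee_rot: [3.14, -0.004, 0.077]
wrist_force: [0.8, 0.2, 0.0]
width: 0.0005
finger_force: 0.0
```

Run:
```python
from plan import *
print(robot.get_obs()["tool_pos"],inc([.4435,-.1636,.2609],.083))
```

```text
[ 0.46045546 -0.09595876  0.25866416] (array([-22.1,  66.1,  -2.2]), np.float64(-0.3))
```

Request:
{"method": "carry_out", "body": {"increments": [[255, [-11, 33, -1], -0.3], [255, [-11, 33, -1], 0], [255, [0, 0, 0], 0], [255, [0, 0, 0], 0], [255, [0, 0, 0], 0]]}}

```text
time: 23.8
tool_pos: [0.4429, -0.1625, 0.2582]
ee_rot: [-3.14, 0.001, 0.083]
wrist_force: [-0.3, 0.1, 0.3]
width: 0.0008
finger_force: 0.0
```

Run:
```python
from plan import *
c=robot.get_calibration("wrist");im=robot.snapshot("wrist");print(robot.get_obs()["tool_pos"])
cv2.imwrite("pics/w7.png",cv2.resize(im,(800,600),interpolation=cv2.INTER_CUBIC))
# red / orange blobs in before (w1) and after
a=cv2.resize(cv2.imread("pics/w1.png"),(512,384)); 
for nm,i,cc in(("before",a,cw),("after",im,c)):
    h=cv2.cvtColor(i,cv2.COLOR_BGR2HSV)
    for col,lo,hi in(("red",0,5),("orange",8,16)):
        m=cv2.inRange(h,(lo,190,90),(hi,255,255)); n,l,s,ce=cv2.connectedComponentsWithStats(m)
        j=1+np.argmax(s[1:,4]); g=ground(cc,ce[j],.11); print(nm,col,ce[j].round(1),s[j,4],g.round(4))
```

```text
[ 0.44307056 -0.16235837  0.2585856 ]
before red [187.6 126.2] 201 [ 0.4962 -0.098   0.11  ]
before orange [307.1 122.8] 105 [ 0.5082 -0.2052  0.11  ]
after red [188.8 126. ] 192 [ 0.4961 -0.0982  0.11  ]
after orange [308.4 122.1] 100 [ 0.5084 -0.2046  0.11  ]
```

View pics/w7.png

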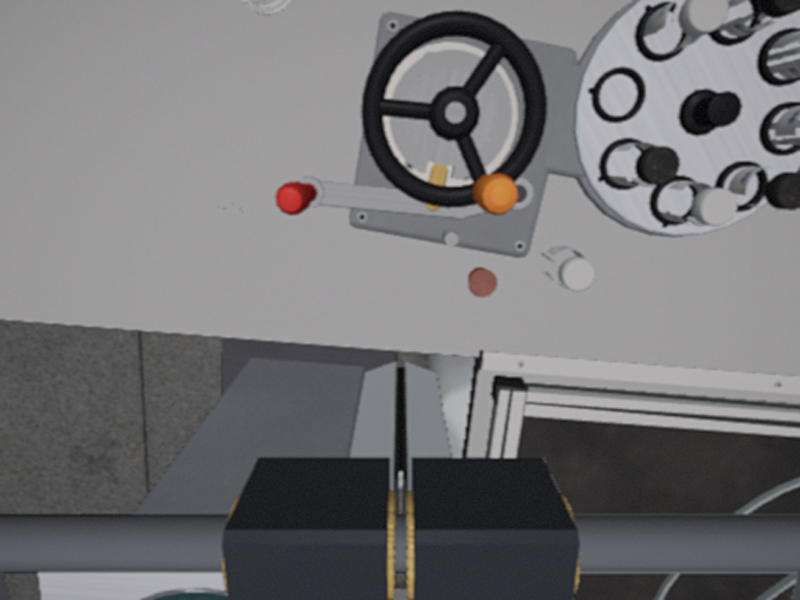

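The knob and handle are back at their start positions to within 0.6 mm, and the nose is in the notch. The carousel has advanced one place and the loose items stand where they were. Handing in.

```bash
python3 -c "
from bench import robot
print(robot.close_job())"
```

```text
the job is handed in; nothing more can be done
None
```

I opened the latch, pushed the wheel through one clockwise turn and pushed the latch fully home; the red-capped vial should now be at the reading head, though I last saw it about 12° of wheel turn short of there, and the job was handed in at about 24 s.

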